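# Pack the chocolate gift box

## Task

Pack the gift box: stack the two thick chocolate discs flat in the clear tube, so that the top one comes level with the tube's black mark, set the dome with the hazelnut upright in the round paper cup, and lay the rectangular bar, ridged side up, in the rectangular paper liner, lined up with it. Set the dome and the bar down without dropping them, and leave the broad thin disc and the plain dome where they are.

Things in the scene. Friction and masses are not known exactly. Their poses are not given: they have to be found in the camera images.
- disc_a: Thick chocolate disc, loose, 44 mm diameter, 18 mm thick, flat, shallow star pattern on top. Origin at the centre of its underside, z up. Identical with disc_b; either may go below. About 35 g.
- disc_b: The second thick disc, the same as disc_a.
- disc_thin: Look-alike, stays where it is: a broader chocolate disc with the same pattern, 54 mm diameter but only 10 mm thick; it does not fit into the tube. Origin at the centre of its underside.
- dome_nut: Round chocolate bonbon with a light hazelnut on top, loose: 40 mm diameter with an upright side 15 mm high, then domed to 28 mm; the hazelnut (15 mm) brings it to 38.5 mm. Origin at the centre of its underside, z up. About 32 g.
- dome_plain: Look-alike, stays where it is: the same domed bonbon, 40 mm diameter and 28 mm high, without a hazelnut. Origin at the centre of its underside.
- bar: Rectangular chocolate bar, loose, 56 mm long (its x), 24 mm wide (its y), 20 mm high, three shallow ridges on top. Origin at the centre of its underside, z up. About 35 g.
- tube: Clear round tube with a floor, fixed upright in the gift box, in any one of its three places. Origin at the centre of its underside (3 mm above the table), z up. Floor 4 mm thick, bore 48 mm, straight to 40 mm height, then flaring to 58 mm at the rim 46 mm above the origin; outside 54 mm, rim 64 mm. A black line round it 40 mm above the origin is the mark: two thick discs on the floor reach just to it. A disc let go level in the mouth drops in flat.
- cup: Shallow round paper cup fixed in the gift box, in any one of its three places: 72 mm outside, 66 mm inside, wall 10 mm high, floor 3 mm. Origin at the centre of its underside (3 mm above the table).
- liner: Shallow rectangular paper liner fixed in the gift box, in any one of its three places: 86 mm long (its x, along the length of the box), 54 mm wide (its y); inside 80 x 48 mm, wall 10 mm high, floor 3 mm. Origin at the centre of its underside (3 mm above the table).
- gift_box: Open brown cardboard gift-box base, fixed on the counter: 120 mm (its x) by 310 mm (its y), walls 16 mm high and 3 mm thick, floor 3 mm. Origin at the centre of its underside. The tube, the cup and the liner stand in it in a row along its y, about 100 mm apart, in any order.

How it is judged:
By the outcome, as a careful person would: the job done as asked, in the order asked, and still so for the second after the job is handed in, with the robot touching nothing.
It also fails if it takes over 104 s, if anything falls off the work surface, if the arm or the gripper's body presses on something with over 40 N, if the wrist force passes 120 N, or if a joint passes its speed limit or range.

## Robot

A 7-joint arm with a two-finger parallel gripper is mounted at the origin on the work surface. World frame = base frame: x ahead of the robot, y to its left, z up, the work surface at z = 0. Lengths are in m, angles in rad, forces in N, time in s.
With the tool pointing down it reaches from about 0.4 to 0.875 m from the base axis. Payload 6.5 kg.
Tool frame: the origin (TCP) lies midway between the tips of the shut fingers; the grasp point (between the pads) lies 19 mm behind it (bot.grip_point_offset is the distance from the TCP to the grasp point, in m); z points along the fingers, y is the line along which they close (so a half turn about z gives the same grasp; the last joint's range is limited). The gripper opens to 85 mm and grips with 20 to 120 N. Pads are 22 mm wide; open, the fingers measure 114 mm over their backs; the gripper's body (76 mm by 85 mm) begins 54 mm behind the grasp point. The pads swing forward as they close: fully open they stand 13 mm farther back than shut.
Start: joints at [-1.298, 0.536, -0.004, 1.538, 0.003, 1.067, -0.071], TCP at [0.216, 0.613, 0.231] pointing down, gripper open.
Joint ranges: [-2.7, 2.7], [-0.37, 2.16], [-1.27, 1.26], [0.24, 2.4], [-1.31, 4.45], [0.19, 1.91], [-2.76, 2.76]. Speed limits (rad/s): [2.39, 2.39, 3.14, 3.14, 3.14, 3.14, 3.14].

## Interface

Orientations are given as a unit quaternion [x, y, z, w].
In Python, from workcell import bot, solver, snapshot, get_calibration, workorder gives the robot as it stands. The module is installed in compiled form; this text tells all that it offers. Calls block until the motion is done:
- bot.reach(position, orientation): joint-space move of the TCP to a pose.
- bot.line_to(position, speed=0.15, attitude=None): straight line of the TCP; attitude=None keeps the orientation; speed is the mean speed in m/s.
- bot.move_j(angles): joint-space move.
- bot.move_gripper(opening, strength=None): opening from 0.0 (shut) to 1.0 (fully open); strength is the grip in N (None keeps the last); returns when the fingers have stopped.
- bot.dwell(seconds).
- solver.ik(position, orientation): joint angles nearest the present ones, or None.
- bot.get_obs(): the state.
- snapshot(name): name is "side" or "top" or "wrist"; returns the picture (384x512x3 uint8, red, green, blue); there is no depth.
- get_calibration(name): a dict with "fov_y" (degrees; the focal length in pixels is half the picture's height over the tangent of half this angle, whatever the lens; pixels are square), "cx", "cy" (the principal point, pixels), "k1" (the pictures are not rectified: a ray, as slopes to the right and down, at radius r is drawn at 1 + k1 r^2 times it, then the intrinsics apply), "origin" and "rotation" of the camera in the world; the wrist camera has in their place "mount" (4x4, takes a point from camera to tool coordinates, whose origin is the TCP and whose axes are the flange's). Camera axes: x right, y down, z forward; pixel columns grow to the right and rows downward; lengths in m; the calibration is good to about 2 mm. A picture is of the moment at which its call begins: read the wrist's pose just before it. get_calibration takes no time and is no camera call.
A pose or a line that the arm cannot do raises bot.PlanningError and nothing moves.
- workorder.job_done(): hands the job in; it is judged then, once.
The state is a dict: "time_s": time; "q": joint angles; "qd": joint speeds; "effort": joint torques, N m; "eef_pos": TCP position; "ee_rot": TCP orientation; "wrist_force": force on the tool from outside, world axes, zero at the start; "ft_torque": the same for the moment, N m; "finger_gap": opening from 0.0 (shut) to 1.0 (fully open); "grasp_force": force on a finger pad.
Only numpy, scipy, OpenCV 4.12 (cv2) and the standard library are available. Lean on these libraries where they do the work, as an engineer would, in place of code of your own. Each camera call takes 0.05 s, during which the arm holds its last target. There are 200 camera calls.

## Working session

There is one attempt and no reset: what is moved stays moved. The work goes in short steps, each a Python script; the robot and the scene stay as the last script left them, time stands still between calls to the robot, and variables do not carry over. Pictures are saved under pics/ and viewed, at most 14 in all, crops included, and the job is handed in when it is done.

```bash
mkdir -p pics; python3 - <<'E'
from workcell import bot, snapshot, get_calibration
import cv2
for n in ["side","top"]:
    cv2.imwrite(f"pics/{n}0.png",snapshot(n)[:,:,::-1]); print(n,get_calibration(n))
print(get_calibration("wrist")); print(bot.get_obs()); print(bot.grip_point_offset)
E
```

```text
side {'fov_y': 57.47075665511289, 'cx': 262.02265282970524, 'cy': 189.84917347456445, 'k1': -0.00023842841636762208, 'origin': array([ 0.32251275, -0.59360869,  0.68450962]), 'rotation': array([ 0.90993754, -0.16349472,  0.07501513, -0.3737056 ])}
top {'fov_y': 49.9793285356966, 'cx': 252.29931144204397, 'cy': 190.6178507850444, 'k1': -0.04727108170007637, 'origin': array([0.42746062, 0.01460611, 1.11083193]), 'rotation': array([-0.69955946,  0.71176473, -0.05209642,  0.03596531])}
{'fov_y': 65.76519959771224, 'cx': 252.349273862152, 'cy': 190.74208131103572, 'k1': -0.05451824905850313, 'mount': array([[-2.41477015e-04, -9.63095649e-01, -2.69159271e-01,
         6.85453129e-02],
       [ 9.99999624e-01, -4.56804669e-04,  7.37368861e-04,
         1.48734130e-03],
       [-8.33109953e-04, -2.69158992e-01,  9.63095397e-01,
        -1.42495207e-01],
       [ 0.00000000e+00,  0.00000000e+00,  0.00000000e+00,
         1.00000000e+00]])}
{'time_s': 0.1, 'q': array([-1.29817695,  0.53707319, -0.00440055,  1.53878907,  0.00260385,
        1.06730047, -0.07120456]), 'qd': array([-4.23539114e-04, -2.92152446e-03, -8.76323456e-05, -1.65379817e-03,
       -1.09604270e-04,  3.42124804e-04, -6.48724843e-04]), 'effort': array([ 1.90050028e-03, -5.84569538e+01,  1.05127618e+00, -2.59778059e+01,
        1.25232898e-02,  4.54899942e-03,  2.24740768e-05]), 'eef_pos': array([0.21588878, 0.61249027, 0.23050647]), 'ee_rot': array([ 1.68582568e-01,  9.85687225e-01, -7.79779927e-04, -6.30811977e-05]), 'wrist_force': array([-0.20929459,  0.08336025, -0.02002881]), 'ft_torque': array([-0.0692014 ,  0.0420567 ,  0.00635238]), 'grasp_force': 0.0, 'finger_gap': 1.0008345178686133}
0.0187
```

View pics/top0.png

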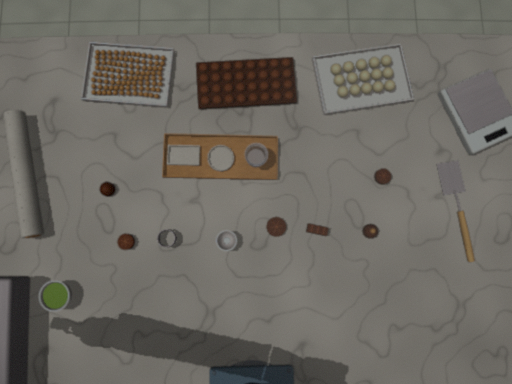

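View pics/side0.png

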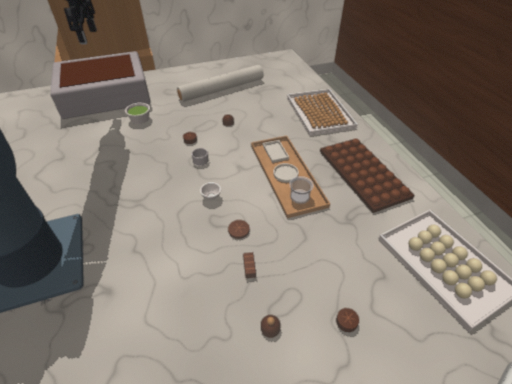

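Both views show the gift box with liner (184,155), cup (221,158) and tube (257,155) in the top view. Loose pieces in the top view: (107,188), (126,241), (276,227, broad), the bar (317,229), (382,176), and (370,230) with a light spot, so the nut dome. I'll compute positions next.

```bash
cat > h.py <<'E'
import numpy as np, cv2
from scipy.spatial.transform import Rotation as R
from workcell import bot, solver, snapshot, get_calibration, workorder
def cam(name, obs=None):
    c=get_calibration(name); f=192/np.tan(np.radians(c["fov_y"])/2)
    if name=="wrist":
        o=obs or bot.get_obs(); T=np.eye(4); T[:3,:3]=R.from_quat(o["ee_rot"]).as_matrix(); T[:3,3]=o["eef_pos"]
        M=T@np.array(c["mount"]); return f,c,M[:3,:3],M[:3,3]
    return f,c,R.from_quat(c["rotation"]).as_matrix(),np.array(c["origin"])
def cast(C,px,z):
    f,c,Rm,o=C; px=np.atleast_2d(np.float64(px)); d=(px-[c["cx"],c["cy"]])/f; u=d.copy()
    for _ in range(8): u=d/(1+c["k1"]*(u**2).sum(1,keepdims=True))
    r=np.c_[u,np.ones(len(u))]@Rm.T
    return o[:2]+r[:,:2]*((z-o[2])/r[:,2])[:,None]
def project(C,P):
    f,c,Rm,o=C; p=(np.atleast_2d(P)-o)@Rm; u=p[:,:2]/p[:,2:]
    return u*(1+c["k1"]*(u**2).sum(1,keepdims=True))*f+[c["cx"],c["cy"]]
def blobs(img,amin=60,smin=70,vmax=150):
    h=cv2.cvtColor(img,cv2.COLOR_RGB2HSV)
    m=((h[...,1]>smin)&(h[...,2]<vmax)&((h[...,0]<14)|(h[...,0]>170))).astype(np.uint8)
    m=cv2.morphologyEx(m,cv2.MORPH_CLOSE,np.ones((3,3)))
    cs,_=cv2.findContours(m,cv2.RETR_EXTERNAL,cv2.CHAIN_APPROX_NONE)
    return [c[:,0,:] for c in cs if cv2.contourArea(c)>amin]
def down(yaw):  # tool z down, tool y (closing line) at angle yaw+90deg from world x
    return (R.from_euler('z',yaw)*R.from_euler('x',np.pi)).as_quat()
E
python3 - <<'E'
from h import *
img=cv2.cvtColor(cv2.imread("pics/top0.png"),cv2.COLOR_BGR2RGB); C=cam("top")
for b in blobs(img):
    (x,y),r=cv2.minEnclosingCircle(b)
    if y<170 : continue
    P=cast(C,b,0.012).astype(np.float32); rc=cv2.minAreaRect(P)
    print(np.round([x,y]),"xy",np.round(P.mean(0),3),"size mm",np.round(np.array(rc[1])*1000),"ang",round(rc[2]))
for n,p,z in [("liner",(184,155),.01),("cup",(221,158),.01),("tube",(257,155),.049)]: print(n,cast(C,p,z))
for p in [(165,135),(278,137),(164,178),(279,180)]: print("box",cast(C,p,.016))
E
python3 -c "
import cv2;a=cv2.imread('pics/top0.png');b=cv2.imread('pics/side0.png')
z=lambda i,x,y:cv2.resize(i[y-22:y+22,x-22:x+22],(260,260),interpolation=cv2.INTER_CUBIC)
import numpy as np
cv2.imwrite('pics/c1.png',np.vstack([np.hstack([z(a,107,188),z(a,126,241),z(a,276,227)]),np.hstack([z(b,228,119),z(b,190,137),z(b,347,320)])]))"
```

```text
[126. 241.] xy [0.435 0.326] size mm [40. 42.] ang 1
[370. 231.] xy [ 0.451 -0.326] size mm [33. 32.] ang 87
[317. 229.] xy [ 0.458 -0.182] size mm [54. 22.] ang 76
[276. 226.] xy [ 0.468 -0.073] size mm [48. 48.] ang 89
[107. 189.] xy [0.576 0.378] size mm [38. 34.] ang 71
[383. 176.] xy [ 0.6   -0.369] size mm [39. 39.] ang 87
liner [[0.66567422 0.17199122]]
cup [[0.65585172 0.07156208]]
tube [[ 0.65443024 -0.02503103]]
box [[0.72068704 0.22300675]]
box [[ 0.71080635 -0.08463522]]
box [[0.60229938 0.22458478]]
box [[ 0.59207344 -0.08414022]]
```

View pics/c1.png

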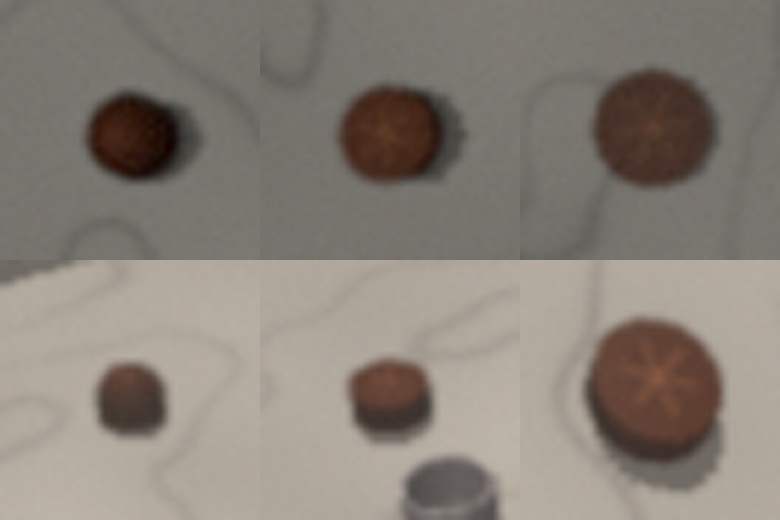

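The crops settle it: (107,188) is the plain dome, with no flat top. The thick discs are (126,241) and (382,176), and the broad thin one is (276,227). Next, close wrist looks with the camera straight above each target.

```bash
cat > look.py <<'E'
from h import *
import json
T=[("da",(.435,.326)),("boxL",(.660,.125)),("tube",(.653,-.025)),("db",(.600,-.369)),("nut",(.451,-.326)),("bar",(.458,-.182))]
def yaw0(p): return np.arctan2(p[1],p[0])+np.pi/2
if __name__=="__main__":
    rec={}
    for n,p in T:
        p=np.array(p); y=np.radians(88.15) if n in("boxL","tube") else yaw0(p)
        t=p-.0685*np.array([np.cos(y),np.sin(y)])
        bot.reach([*t,.23 if n=="boxL" else .2],down(y))
        o=bot.get_obs(); im=snapshot("wrist"); cv2.imwrite(f"pics/w_{n}.png",im[:,:,::-1])
        rec[n]=dict(eef_pos=list(o["eef_pos"]),ee_rot=list(o["ee_rot"]))
        print(n,round(o["time_s"],2),np.round(o["eef_pos"]-[*t,.2],4),np.round(o["q"][6],2))
    json.dump(rec,open("rec.json","w"))
    cv2.imwrite("pics/all.png",cv2.resize(np.vstack([np.hstack([cv2.imread(f"pics/w_{n}.png") for n,_ in T[i:i+3]]) for i in(0,3)]),(800,400),interpolation=cv2.INTER_AREA))
E
python3 look.py
```

```text
da 1.68 [-0.0007  0.0019  0.    ] 0.15
boxL 2.83 [-0.0008  0.0027  0.0295] 0.03
tube 3.53 [-0.0001  0.001  -0.0001] 0.28
db 4.88 [ 0.0019  0.0025 -0.0002] 0.34
nut 5.62 [0.0013 0.0007 0.0005] 0.37
bar 6.28 [0.0012 0.0002 0.0002] 0.31
```

View pics/all.png

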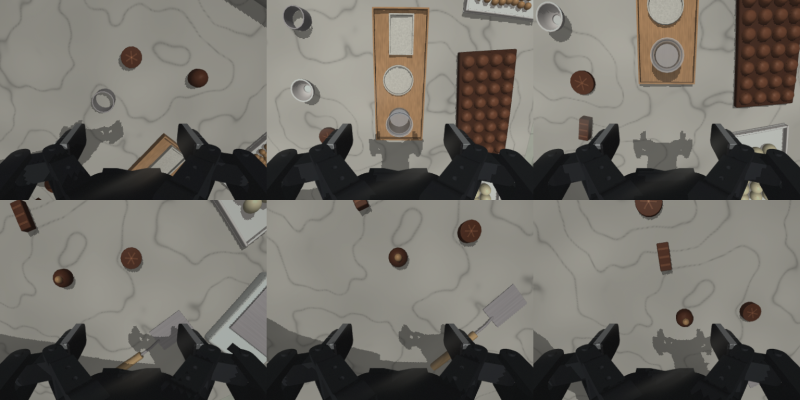

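The composite shows each target near (255,110) in its own frame: star discs in both disc frames, hazelnut in the nut frame, ridged bar in the bar frame. The box is visible with liner, cup and tube. Now measuring from these.

```bash
cat > meas.py <<'E'
from h import *
import json
rec=json.load(open("rec.json"))
def ld(n): 
    o={k:np.array(v) for k,v in rec[n].items()}
    return cv2.cvtColor(cv2.imread(f"pics/w_{n}.png"),cv2.COLOR_BGR2RGB),cam("wrist",o)
def near(bs,p=(254,112)): return min(bs,key=lambda b:np.linalg.norm(b.mean(0)-p))
out={}
for n,z in [("da",.018),("db",.018),("nut",.015),("bar",.02)]:
    im,C=ld(n); b=near(blobs(im,200)); h=cv2.convexHull(b.astype(np.int32))
    P=cast(C,h[:,0],z); Pm=(P*1000).astype(np.float32)
    rc=cv2.minAreaRect(Pm); e=cv2.minEnclosingCircle(Pm)
    print(n,"rect",np.round(rc[0],1),np.round(rc[1],1),round(rc[2],1),"circ",np.round(e[0],1),round(e[1],1)); out[n]=[list(np.array(rc[0])/1000),rc[1],rc[2]]
# box: orange-brown mask; white liner/cup; tube
for n in("boxL","tube"):
    im,C=ld(n); hs=cv2.cvtColor(im,cv2.COLOR_RGB2HSV)
    box=cv2.inRange(hs,(8,90,90),(22,255,255)); box=cv2.morphologyEx(box,cv2.MORPH_OPEN,np.ones((3,3)))
    cs,_=cv2.findContours(box,cv2.RETR_EXTERNAL,cv2.CHAIN_APPROX_NONE); c=max(cs,key=cv2.contourArea)
    P=(cast(C,c[:,0],.016)*1000).astype(np.float32); rc=cv2.minAreaRect(P); print(n,"box",np.round(rc[0],1),np.round(rc[1],1),round(rc[2],2))
    hull=np.zeros_like(box); cv2.fillPoly(hull,[cv2.convexHull(c)],255); hull=cv2.erode(hull,np.ones((7,7)))
    m=cv2.bitwise_and(hull,cv2.bitwise_not(cv2.inRange(hs,(6,80,0),(24,255,255)))); m=cv2.morphologyEx(m,cv2.MORPH_OPEN,np.ones((3,3)))
    cs,_=cv2.findContours(m,cv2.RETR_EXTERNAL,cv2.CHAIN_APPROX_NONE)
    for c in cs:
        if cv2.contourArea(c)<700: continue
        px=c[:,0].mean(0)
        for z in(.013,.049):
            P=(cast(C,c[:,0],z)*1000).astype(np.float32); rc=cv2.minAreaRect(P); print("  px",np.round(px),"z",z,"rect",np.round(rc[0],1),np.round(rc[1],1),round(rc[2],1))
im,_=ld("tube"); im2,_=ld("boxL")
cv2.imwrite("pics/c2.png",np.hstack([cv2.resize(im[0:190,180:340],(400,475))[:,:,::-1],cv2.resize(im2[0:270,190:340],(264,475))[:,:,::-1]]))
E
python3 meas.py
```

```text
da rect [433.3 326.9] [41.5 41.3] 82.2 circ [433.6 326.9] 21.5
db rect [ 599.3 -367.4] [42.3 41.4] 59.5 circ [ 599.2 -367.4] 21.4
nut rect [ 451.5 -325. ] [37.6 37.8] 1.2 circ [ 451.6 -325. ] 19.3
bar rect [ 457.6 -180.4] [55. 23.] 76.9 circ [ 457.2 -180.4] 29.0
boxL box [660.1  72.4] [303.4 118.9] 87.8
  px [254. 236.] z 0.013 rect [658.3 -33.3] [78.  69.3] 62.5
  px [254. 236.] z 0.049 rect [658.4 -17.1] [70.2 62.4] 62.5
  px [252. 154.] z 0.013 rect [656.2  75.3] [72.  70.7] 88.4
  px [252. 154.] z 0.049 rect [656.5  80.7] [64.8 63.6] 88.4
  px [258.  65.] z 0.013 rect [666.4 175.9] [86.  54.7] 88.4
  px [258.  65.] z 0.049 rect [665.7 171.1] [77.4 49.3] 88.4
tube box [655.1   2. ] [161.1 114.8] 87.88
  px [256. 105.] z 0.013 rect [656.9 -20.7] [69.7 69.9] 88.2
  px [256. 105.] z 0.049 rect [656.4 -20.9] [62.1 62.3] 88.2
  px [253.  18.] z 0.013 rect [655.7  60.8] [44.3 70.5] 88.2
  px [253.  18.] z 0.049 rect [655.3  51.7] [39.5 62.8] 88.2
```

View pics/c2.png

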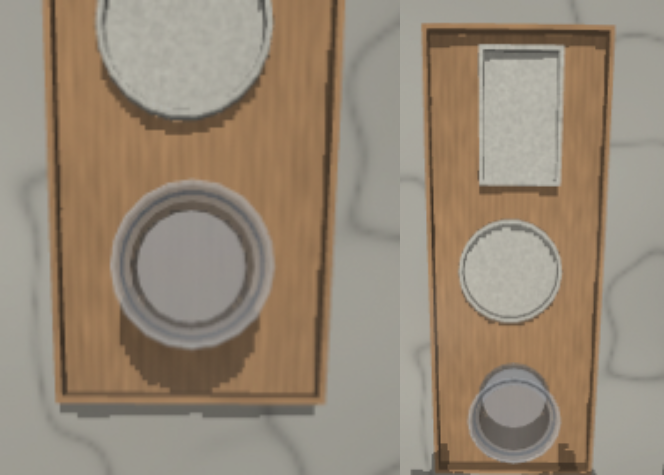

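Measurements agree with the given sizes: tube rim 62 mm across at (0.656,-0.021), cup 72 mm at (0.656,0.075), liner 86×54 mm at (0.666,0.176) and 88.3°. Next I pick up the first disc. The fingertips must stay above the rims, so I first touch the table beside it to find the tip height.

```bash
python3 - <<'E'
from h import *
from look import yaw0
p=np.array([.4334,.3269]); q=down(yaw0(p))
bot.move_gripper(.75,30)
bot.reach([*p,.10],q); bot.line_to([*p,.02],.15); bot.move_gripper(.62)
bot.dwell(.2); f0=bot.get_obs()["wrist_force"]; z=.006
while z>-.016:
    bot.line_to([*p,z],.05); bot.dwell(.08); o=bot.get_obs(); f=o["wrist_force"]-f0
    print(round(z,4),np.round(o["eef_pos"][2],4),np.round(f,1),round(o["finger_gap"],3))
    if f[2]>2.5: break
    z-=.002
E
```

```text
0.006 0.0059 [ 0.1  0.4 -0.3] 0.624
0.004 0.0041 [ 0.2  0.4 -0.3] 0.62
0.002 0.002 [ 0.5  0.2 -0. ] 0.624
0.0 -0.0001 [ 1.2  1.2 -1.5] 0.621
-0.002 -0.002 [ 1.3  1.3 -1. ] 0.615
-0.004 -0.0035 [-0.2  0.3  6.7] 0.62
```

```bash
cat > act.py <<'E'
from h import *
from look import yaw0
ZG=.007
def state(s): o=bot.get_obs(); print(s,"t",round(o["time_s"],1),"z",np.round(o["eef_pos"][2],4),"gap",round(o["finger_gap"],3),"gf",round(o["grasp_force"],1),"F",np.round(o["wrist_force"],1))
def grab(p,q,force=30,zg=ZG):
    bot.line_to([*p,zg],.06); bot.dwell(.1); bot.move_gripper(0.0,force); bot.dwell(.2); state("gripped")
    bot.line_to([*p,.14],.2); state("lifted")
def to_tube(q,p=(.6564,-.0209)):
    bot.reach([*p,.14],q); bot.line_to([*p,.075],.15); bot.dwell(.2); state("above"); bot.line_to([*p,.053],.04); bot.dwell(.25); state("mouth")
E
python3 - <<'E'
from act import *
p=np.array([.4334,.3269]); q=down(yaw0(p))
grab(p,q); to_tube(down(np.radians(88.2)))
cv2.imwrite("pics/s1.png",cv2.resize(snapshot("side")[110:260,230:390],(640,600),interpolation=cv2.INTER_CUBIC)[:,:,::-1])
E
```

```text
gripped t 13.0 z 0.0071 gap 0.496 gf 29.8 F [-1.6 -0.3  5.4]
lifted t 13.8 z 0.139 gap 0.498 gf 30.5 F [-1.5 -0.2 -0.5]
above t 16.1 z 0.0762 gap 0.496 gf 30.5 F [-0.3  1.  -1.4]
mouth t 17.0 z 0.0533 gap 0.502 gf 30.5 F [ 0.1 -0.2 -0.7]
```

View pics/s1.png

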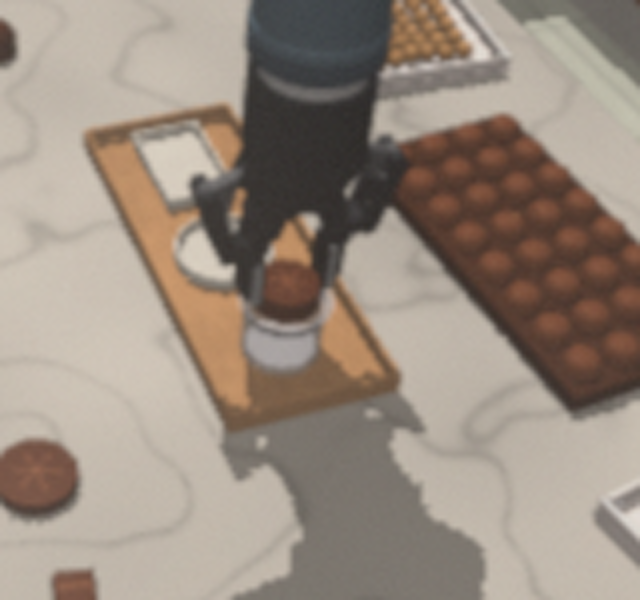

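The side view shows the disc held level in the tube mouth, roughly centred (about (288,290) in the crop). Releasing, then a check from above.

```bash
cat >> act.py <<'E'
def tube_look(name,p=(.6564,-.0209)):
    y=np.radians(88.2); bot.reach([p[0]-.0685*np.cos(y),p[1]-.0685*np.sin(y),.2],down(y)); bot.dwell(.2)
    C=cam("wrist"); im=snapshot("wrist"); bs=[b for b in blobs(im,200) if abs(b.mean(0)-(254,108)).max()<45]
    if bs:
        for z in(.025,.043):
            e=cv2.minEnclosingCircle((cast(C,max(bs,key=len),z)*1000).astype(np.float32)); print("choc in tube at z",z,np.round(e[0],1),"r",round(e[1],1))
    c=im[60:160,200:300]; cv2.imwrite(f"pics/{name}.png",cv2.resize(c,(500,500),interpolation=cv2.INTER_CUBIC)[:,:,::-1])
def release(up=.14,op=.75,slow=.1):
    bot.move_gripper(op); bot.dwell(.15); o=bot.get_obs()["eef_pos"]; bot.line_to([o[0],o[1],up],slow); state("released")
E
python3 - <<'E'
from act import *
release(); tube_look("t1")
E
```

```text
released t 18.6 z 0.1392 gap 0.749 gf 0.0 F [ 0.2  0.7 -0.2]
choc in tube at z 0.025 [656.3 -21. ] r 21.3
choc in tube at z 0.043 [656.3 -20.8] r 20.1
```

View pics/t1.png

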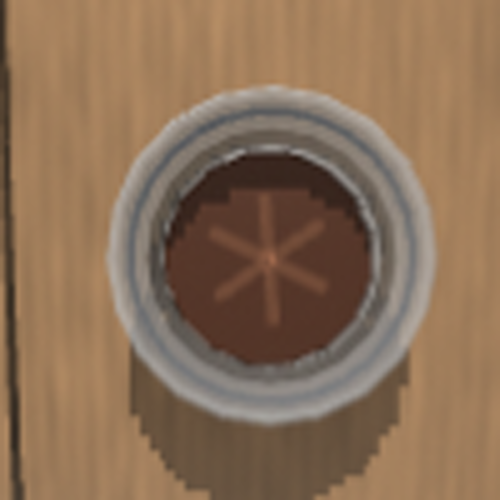

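The first disc lies flat and centred on the tube floor; its radius casts to 21.3 mm at z = 25 mm, matching the other disc readings. Second disc next.

```bash
python3 - <<'E'
from act import *
p=np.array([.5993,-.3674]); q=down(yaw0(p))
bot.reach([*p,.10],q); bot.line_to([*p,.03],.15); grab(p,q)
o=bot.get_obs()
if o["finger_gap"]>.45:
    to_tube(down(np.radians(88.2)))
    if abs(bot.get_obs()["wrist_force"][2])<6: release(); tube_look("t2")
E
```

```text
gripped t 22.2 z 0.0076 gap 0.491 gf 30.5 F [-0.1  0.6  5.7]
lifted t 23.0 z 0.1385 gap 0.498 gf 30.5 F [ 0.  -0.6 -0.8]
above t 25.1 z 0.0762 gap 0.495 gf 30.5 F [-0.2  0.3 -0.5]
mouth t 26.1 z 0.0532 gap 0.494 gf 30.5 F [ 0.1 -0.3  0.3]
released t 27.6 z 0.1393 gap 0.751 gf 0.0 F [ 0.6  1.  -0.4]
choc in tube at z 0.025 [656.4 -19.7] r 23.0
choc in tube at z 0.043 [656.4 -19.6] r 21.7
```

View pics/t2.png

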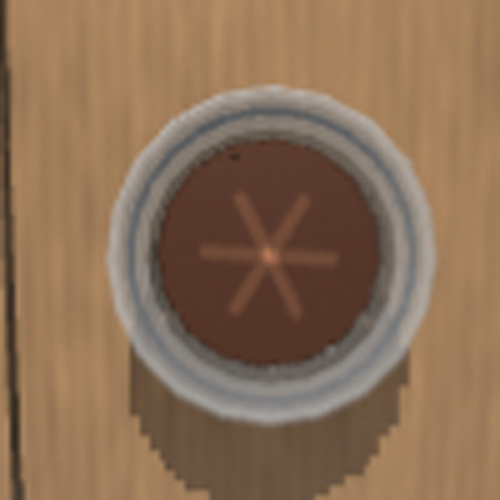

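The second disc is flat and centred (radius 21.7 mm at the mark's height of z = 43 mm, as it should be). Now the hazelnut dome goes into the cup, lowered until it touches.

```bash
cat >> act.py <<'E'
def setdown(p,q,zg):
    bot.reach([*p,.12],q); bot.line_to([*p,.045],.15); bot.line_to([*p,zg+.010],.06); bot.dwell(.4); state("near"); f0=bot.get_obs()["wrist_force"][2]; z=zg+.009
    while z>zg+.0035:
        bot.line_to([*p,z],.02); bot.dwell(.12); f=bot.get_obs()["wrist_force"][2]-f0
        if f>2.5: break
        z-=.001
    print("contact",round(f,1)); state("down")
E
python3 - <<'E'
from act import *
p=np.array([.4515,-.325]); q=down(yaw0(p))
bot.reach([*p,.12],q); bot.line_to([*p,.03],.12); grab(p,q,25,.0065)
if bot.get_obs()["finger_gap"]>.4: setdown((.6562,.0753),down(np.radians(88.2)),.0065)
cv2.imwrite("pics/s3.png",cv2.resize(snapshot("side")[110:260,230:390],(640,600),interpolation=cv2.INTER_CUBIC)[:,:,::-1])
E
```

```text
gripped t 31.6 z 0.007 gap 0.451 gf 24.9 F [-1.7  1.5  6.3]
lifted t 32.4 z 0.139 gap 0.444 gf 25.2 F [-0.2 -0.1 -0.3]
near t 35.7 z 0.0167 gap 0.449 gf 25.2 F [ 0.3 -0.5 -0.6]
contact 5.7
down t 37.2 z 0.013 gap 0.447 gf 25.7 F [-1.  -0.4  5.1]
```

View pics/s3.png

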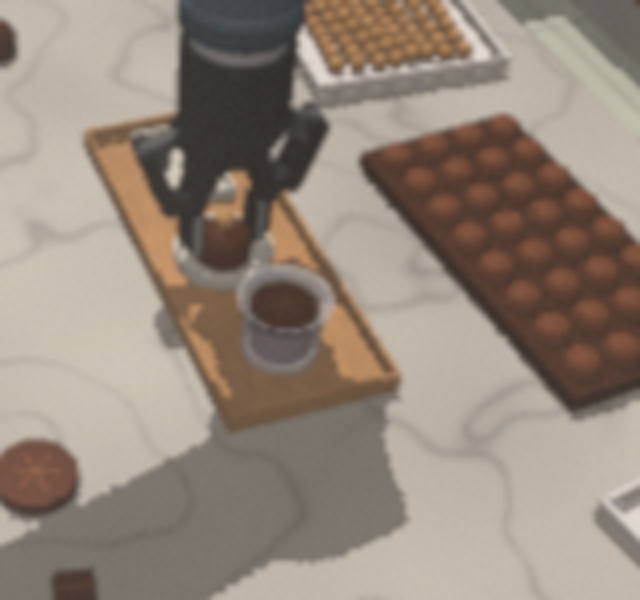

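The dome touched down at exactly the expected height (z = 0.013) and stands upright inside the cup wall. Releasing it, then the bar.

```bash
python3 - <<'E'
from act import *
release(.13,.65)
p=np.array([.4576,-.1804]); q=down(np.radians(76.9))
bot.reach([*p,.12],q); bot.line_to([*p,.03],.15); grab(p,q,25,.009)
if bot.get_obs()["finger_gap"]>.2:
    setdown((.6664,.1759),down(np.radians(88.3)),.009)
    cv2.imwrite("pics/s4.png",cv2.resize(snapshot("side")[90:240,220:380],(640,600),interpolation=cv2.INTER_CUBIC)[:,:,::-1])
E
```

```text
released t 39.0 z 0.1292 gap 0.648 gf 0.0 F [1.  0.5 0.2]
gripped t 42.2 z 0.0093 gap 0.273 gf 25.5 F [-1.9  0.8  5.7]
lifted t 43.0 z 0.1391 gap 0.274 gf 24.8 F [-0.8 -0.1 -0.5]
near t 46.2 z 0.0192 gap 0.274 gf 24.8 F [-0.2 -0.1 -0.6]
contact 5.5
down t 47.6 z 0.0154 gap 0.27 gf 25.3 F [-1.   0.4  4.9]
```

View pics/s4.png

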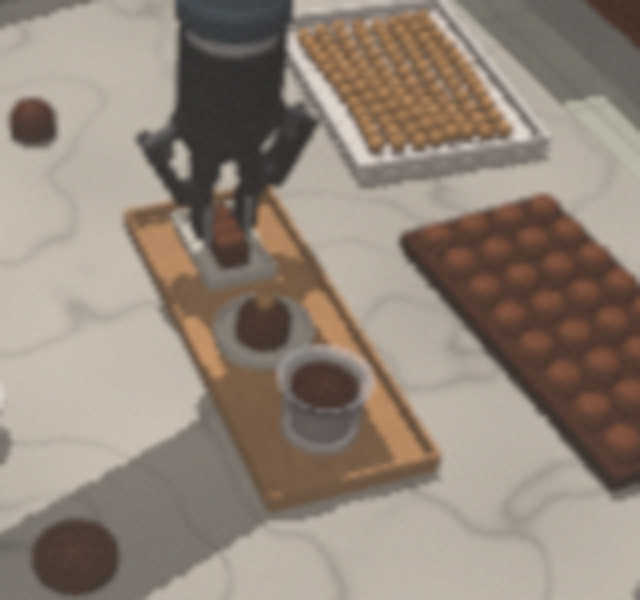

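The dome stands upright in the cup with its hazelnut on top, and the bar is touching down on the liner floor. Releasing, then a final look from above.

```bash
python3 - <<'E'
from act import *
release(.14,.5)
y=np.radians(88.2); bot.reach([.659,.01,.25],down(y)); bot.dwell(.3)
C=cam("wrist"); im=snapshot("wrist")
for b in blobs(im,200):
    P=(cast(C,b,.026)*1000).astype(np.float32); rc=cv2.minAreaRect(P)
    if abs(rc[0][0]-660)<60: print(np.round(rc[0],1),np.round(rc[1],1),round(rc[2],1))
cv2.imwrite("pics/f.png",cv2.resize(im[0:300,170:370],(400,600),interpolation=cv2.INTER_CUBIC)[:,:,::-1]); state("end")
E
```

```text
released t 49.6 z 0.1392 gap 0.498 gf 0.0 F [-0.5 -0.3  0.2]
[656.5 -23.9] [45.2 44.7] 73.5
[656.5  75.6] [37.3 36. ] 88.3
[666.4 172. ] [52.3 22.4] 88.0
end t 50.7 z 0.2494 gap 0.497 gf 0.0 F [-0.1 -1.2  0.1]
```

View pics/f.png

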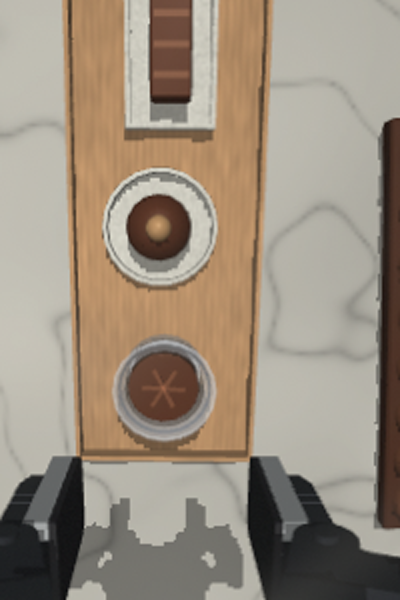

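The final view shows the discs flat in the tube, the dome centred and upright in the cup, and the bar ridged side up at 88.0°, aligned with the liner at 88.3°. Handing in.

```bash
python3 -c "
from workcell import workorder
print(workorder.job_done())"
```

```text
the job is handed in; nothing more can be done
None
```

The gift box is packed and handed in at about 51 s: both thick discs lie flat in the tube up to the mark, the hazelnut dome is upright in the cup, the bar is ridged side up and lined up in the liner, and I did not touch the two look-alikes.

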